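# Set up a model base for scribing

### The job

Turn the plywood base so that its cut-off corner matches the jig and seat it fully down in the jig's pocket. Then lay the straightedge flat on top of the base, on the robot's side of the jig's two upright pins, and slide it up to them until one long edge touches both pins at once. Let go of it there, and leave the tape, tin, file and jar where they are.

Things in the scene. Friction and masses are not known exactly. Their poses are not given: they have to be found in the camera images.
- jig: Fixed wooden board, 112 x 196 x 8 mm. Origin: centre of underside; x away from the robot, y left along the long side. 8 mm strips (tops at z 16 mm) frame a pocket 61 (x) by 107 mm (y) centred on the origin, floor at z 8 mm; the middle 56 mm of both long sides is open for fingers. A diagonal strip fills its far right corner (+x, -y): the base fits one way only, 2.5 to 3.5 mm play on each side.
- base_mid (a point): Centre (half-way up) of the loose plywood base, 56 mm (x) by 100 (y) by 18 thick, 90 g, lying flat. Its +x, -y corner is cut off at 45 degrees, 24 mm from each side. Seated, its x and y point the same ways as the jig's and its top is 26 mm above the table. Grasp it across its 56 mm width, at the middle.
- base_cut (a point): Middle of the cut-off corner's face on the plywood base, half-way up, at (16, -38) mm in x, y from the base's centre; same axes.
- straightedge_mid (a point): Centre of the loose aluminium straightedge, 12.5 mm above its underside. Blade 30 mm wide (x), 200 long (y), 5 thick; the long edges lie 15 mm from the centre line. On its middle stands a grey grip rib 14 mm wide (x), 80 long (y), its top 25 mm above the underside. About 160 g. Grasp it by the rib. Either long edge may be used.
- pin_left_top (a point): Centre of the top (58 mm above the table) of the left of two fixed upright steel pins, 6 mm thick, on a 22 x 20 mm foot that stays lower than the base's top. Each pin stands 76 mm from the jig's centre along y and 0 to 18 mm beyond the jig's long centre line (+x), so the line through both is usually askew to the jig.
- pin_right_top (a point): The same for the right pin (76 mm to the right of the jig's centre).
- tape_mid (a point): Bystander: roll of blue tape, 55 mm across, 18 mm high; its centre.
- tin_mid (a point): Bystander: flat round tin lid with a checked rim, 84 mm across, 14 mm high; its centre.
- file_mid (a point): Bystander: small file with a dark handle, 110 x 12 x 12 mm; its centre.
- jar_mid (a point): Bystander: small jar with a green cap, 46 x 46 x 78 mm; its centre.
There are look-alikes about, which are no part of the job. There is more than one size of the part that bears base_mid; the job needs the middle-sized.

How it is judged (in metres and radians):
On the way:
1. the base is seated in the jig's pocket, cut corner matching (x of base_mid in the frame of jig between -0.0045 and 0.0045 m and y of base_mid in the frame of jig between -0.0055 and 0.0055 m and z of base_mid in the frame of jig between 0.015 and 0.019 m and angle between base_mid's own z axis and vertical below 0.05 rad and angle between the y axis of base_mid and the y axis of jig, either way round below 0.08 rad and x of base_cut in the frame of jig above 0.008 m and y of base_cut in the frame of jig below -0.025 m), for 0.2 s.
At the end, for the whole second after the job is handed in: Base on the pocket floor, cut corner matching, within 4.5 mm (5.5 lengthwise) and 0.08 rad of the pocket; straightedge flat on it (0.04 rad), on the robot's side of the pins, one long edge at most 2 mm from each pin, both pins within its length (all of step 1 and angle between straightedge_mid's own z axis and vertical below 0.04 rad and z of straightedge_mid in the frame of jig between 0.036 and 0.0415 m and x of straightedge_mid in the frame of jig below 0.009 m and ((x of pin_left_top in the frame of straightedge_mid between 0.0165 and 0.02 m and y of pin_left_top in the frame of straightedge_mid between -0.097 and 0.097 m and x of pin_right_top in the frame of straightedge_mid between 0.0165 and 0.02 m and y of pin_right_top in the frame of straightedge_mid between -0.097 and 0.097 m) or (x of pin_left_top in the frame of straightedge_mid between -0.02 and -0.0165 m and y of pin_left_top in the frame of straightedge_mid between -0.097 and 0.097 m and x of pin_right_top in the frame of straightedge_mid between -0.02 and -0.0165 m and y of pin_right_top in the frame of straightedge_mid between -0.097 and 0.097 m))); the robot touches nothing.
It fails at once if a bystander (tape, tin, file, jar) was moved by more than 20 mm (distance of any of tape_mid, tin_mid, file_mid, jar_mid from where it was at the start of the episode above 0.02 m).
It also fails if it takes over 70 s, if anything falls off the work surface, if the arm or the gripper's body presses on something with over 40 N, if the wrist force passes 120 N, or if a joint passes its speed limit or range.

### The arm

A 6-joint arm with a two-finger parallel gripper is mounted at the origin on a cart in front of the work surface, level with it; the furniture and walls round the work are solid. World frame = base frame: x ahead of the robot, y to its left, z up, the work surface at z = 0. Lengths are in mm, angles in degrees, forces in N, time in s.
With the tool pointing down it reaches from about 350 to 850 mm from the base axis. Payload 8.1 kg.
Tool frame: the origin (TCP) lies between the finger pads; the fingertips stand 25 mm ahead of it and the grasp point (between the pads) lies 6 mm ahead of it (r.tcp_to_tips is the distance from the TCP to the fingertips, in mm); z points along the fingers, y is the line along which they close (so a half turn about z gives the same grasp; the last joint's range is limited). The gripper opens to 85 mm and grips with 20 to 120 N. Pads are 22 mm wide; open, the fingers measure 114 mm over their backs; the gripper's body (76 mm by 85 mm) begins 54 mm behind the grasp point. The pads swing forward as they close: fully open they stand 13 mm farther back than shut.
Start: joints at [67.758, 7.471, 85.268, -0, 87.261, -4.893], TCP at [178.895, 572.715, 256.292] pointing down, gripper open.
Joint ranges: [-169.43, 169.43], [-51.17, 129.36], [1.28, 143.12], [-76.62, 256.62], [0, 156.53], [-152.29, 152.29]. Speed limits (degrees/s): [136.94, 136.94, 159.86, 180, 180, 180].

### API

Orientations are given as [roll, pitch, yaw] about the fixed x, y, z axes, in that order (R = Rz(yaw) Ry(pitch) Rx(roll)).
In Python, from bench import r gives the robot as it stands.
- The arm moves only by the tool apply_moves, never from a script. Its arguments are lists of equal length, an entry for each row: "angular": the turn, a rotation vector about the world's x, y, z in units of 8 degrees (1.0 is 8 degrees), a list of three; "travel": the shift along the world's x, y, z in units of 40 mm (1.0 is 40 mm), a list of three; "jaw": the opening, from 0 (shut) to 1 (fully open). A call has 1 to 20 rows; each row shifts and turns the commanded pose from where the row before left it; what a row does not reach is not made up. A row lasts 1/8 s, in which the tool goes at most 62.5 mm and 10.7 degrees, less where a joint would pass 70% of its speed; a pose out of reach is approached as far as the arm can. A call is refused whole if a number of a shift passes 1 or a number of a turn 1, either way. A call with a gripper value outside its range is refused whole. The fingers move at their own pace and stop on an object; "force" is the grip in N (left out, the last holds). Time passes only in rows, so rows that do not move let the fingers close. It gives the time, the measured TCP pose, the force, the opening and the grip force at its end, in the units of the state.
- r.sense(): the state, without advancing time (a new reading comes with each control period).
- r.snapshot(name): name is "scene" or "top"; returns a dict with "color" (384x512x3 uint8, red, green, blue), "fx", "fy", "cx", "cy" (pixels), "R" (3x3) and "t" (3): a world point X has camera coordinates R X + t. Camera axes: x right, y down, z forward; pixel columns grow to the right and rows downward; lengths in mm; the calibration is good to about 2 mm. A picture is of the moment at which its call begins. There is no depth.
- r.hand_in(): hands the job in; it is judged then, once.
The state is a dict: "time": time; "joint_pos": joint angles; "qd": joint speeds; "joint_efforts": joint torques, N m; "tool_pos": TCP position; "tcp_rot": TCP orientation; "ft_force": force on the tool from outside, world axes, zero at the start; "wrist_torque": the same for the moment, N m; "finger_gap": finger opening in mm; "grip_force": force on a finger pad.
Only numpy, scipy, OpenCV 4.12 (cv2) and the standard library are available. Lean on these libraries where they do the work, as an engineer would, in place of code of your own. Each camera call takes 0.05 s, during which the arm holds its last target. There are 200 camera calls.

## Working session

There is one attempt and no reset: what is moved stays moved. The work goes in short steps, Python scripts to look and compute and a tool call to move; the robot and the scene stay as the last step left them, time stands still between calls to the robot, and variables do not carry over. Pictures are saved under pics/ and viewed, at most 10 in all, crops included, and the job is handed in when it is done.

Besides the shell and the picture viewer there is one more tool, called after "Call:" as name(argument=value, ...) on one line, values as JSON. apply_moves: Moves the arm, as the interface text tells. Its arguments: {"type":"object","properties":{"angular":{"type":"array"},"travel":{"type":"array"},"jaw":{"type":"array"},"force":{"type":"number"}},"required":["angular","travel","jaw"]}

```bash
mkdir -p pics
python3 - <<'E'
from bench import r
import cv2,numpy as np
for n in("top","scene"):
    s=r.snapshot(n); cv2.imwrite(f"pics/{n}0.png",s["color"][:,:,::-1])
    np.savez(f"{n}0.npz",**s); R=np.array(s["R"]);t=np.array(s["t"]);print(n,s["fx"],s["cx"],s["cy"],-R.T@t);print(R.round(3))
print(r.sense())
E
```

```text
top 491.6093882660826 256.0155067915092 194.15386284713387 [ 385.61006413  -40.00185889 1413.06931914]
[[-0.024 -1.     0.018]
 [-0.992  0.021 -0.125]
 [ 0.124 -0.021 -0.992]]
scene 445.32447920933816 251.63500261040903 191.87525793308853 [-151.58298212 -850.90060358 1292.40559953]
[[ 0.745 -0.667 -0.002]
 [-0.504 -0.56  -0.657]
 [ 0.437  0.491 -0.754]]
{'time': 0.1, 'joint_pos': array([ 6.77573479e+01,  7.51213155e+00,  8.53249129e+01,  7.81885157e-04,
        8.72614031e+01, -4.89253626e+00]), 'qd': array([-0.0185533 , -0.12697521, -0.09111184, -0.07664558,  0.16310139,
       -0.0278303 ]), 'joint_efforts': array([ 6.20669562e-04, -5.70956039e+01, -5.01942122e+01, -3.06824777e-04,
        8.25454190e-03,  2.94661891e-05]), 'tool_pos': array([178.71799247, 572.27722253, 255.31726199]), 'tcp_rot': array([-1.79901978e+02, -9.17438518e-03,  1.62649838e+02]), 'ft_force': array([-0.57406182, -0.28655761, -0.89130278]), 'wrist_torque': array([0.02408652, 0.01452907, 0.01576017]), 'grip_force': 0.0, 'finger_gap': 85.63931032738235}
```

View pics/top0.png

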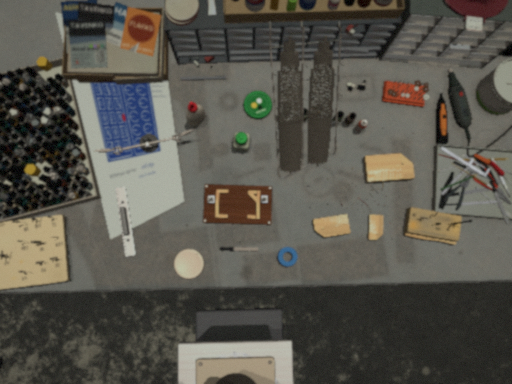

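View pics/scene0.png

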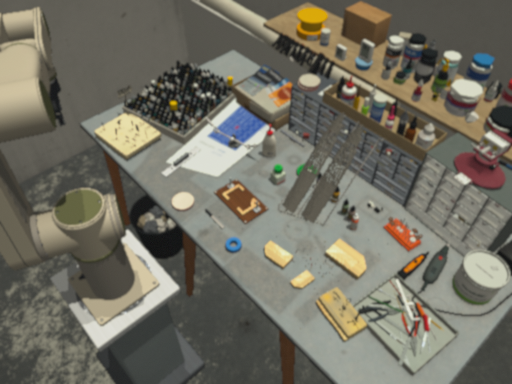

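The top view shows three pale plywood pieces with a cut corner. The large one is at (389,167), about 140 mm long. The middle one is at (332,226), about 100 mm. The small one is at (376,227), about 70 mm. The similar tan boards at (434,225) and (33,252) carry clutter and are not the base. By length I choose (332,226). The jig is at (238,205), the straightedge at (126,221), the tin at (189,264), the file at (239,249), the tape at (288,257) and the jar at (241,142).

```bash
cat > h.py <<'E'
import numpy as np,cv2
from bench import r
def load(n): return dict(np.load(n+".npz"))
def ray(s,uv,z):
    uv=np.atleast_2d(np.float64(uv)); d=np.c_[(uv[:,0]-s["cx"])/s["fx"],(uv[:,1]-s["cy"])/s["fy"],np.ones(len(uv))]@s["R"]
    c=-s["R"].T@s["t"]; k=(z-c[2])/d[:,2]; return c+d*k[:,None]
def proj(s,X):
    p=np.atleast_2d(np.float64(X))@s["R"].T+s["t"]; return np.c_[p[:,0]/p[:,2]*s["fx"]+s["cx"],p[:,1]/p[:,2]*s["fy"]+s["cy"]]
def crop(s,x,y,w,h,k): return cv2.resize(s["color"][y:y+h,x:x+w,::-1],None,fx=k,fy=k,interpolation=cv2.INTER_CUBIC)
E
python3 - <<'E'
from h import *
t=load("top0");s=load("scene0")
a=crop(t,198,178,80,50,5);b=crop(t,308,200,80,50,5);c=crop(t,100,180,80,80,5)[:, :400];d=crop(s,210,175,80,80,5)
cv2.imwrite("pics/m1.png",np.vstack([np.hstack([a,b]),np.hstack([c[:350],d[:350]])]))
for n,(x0,y0,x1,y1) in dict(mid=(308,205,358,245),large=(355,145,420,190),small=(362,208,390,246)).items():
    im=cv2.cvtColor(t["color"],cv2.COLOR_RGB2HSV)[y0:y1,x0:x1]
    m=((im[...,1]>75)&(im[...,2]>110)).astype('u1')
    c=max(cv2.findContours(m,0,2)[0],key=cv2.contourArea)[:,0]+[x0,y0]
    P=ray(t,c,18)[:,:2].astype('f4'); print(n,cv2.minAreaRect(P),cv2.contourArea(P), m.sum())
    q=cv2.approxPolyDP(c,2.2,True)[:,0];print(q.tolist(),ray(t,q,18)[:,:2].round().tolist())
E
```

```text
mid ((464.45599365234375, -281.0849609375), (55.34866714477539, 100.82231140136719), 6.822845458984375) 4214.062050283421 572
[[350, 231], [343, 220], [337, 222], [337, 216], [313, 219], [314, 229], [323, 236]] [[449.0, -334.0], [481.0, -315.0], [475.0, -298.0], [492.0, -299.0], [485.0, -230.0], [457.0, -231.0], [436.0, -256.0]]
large ((632.7262573242188, -456.7624206542969), (77.99182891845703, 137.9571075439453), 3.212296962738037) 9420.37221574597 1108
[[412, 163], [401, 153], [367, 155], [367, 180], [370, 177], [374, 178], [372, 181], [376, 178], [412, 178]] [[641.0, -524.0], [672.0, -493.0], [668.0, -394.0], [594.0, -390.0], [603.0, -399.0], [600.0, -410.0], [591.0, -404.0], [600.0, -416.0], [597.0, -521.0]]
small ((459.7354431152344, -405.83624267578125), (39.961368560791016, 71.60623168945312), 86.80232238769531) 1956.7026745872572 281
[[381, 215], [369, 216], [369, 224], [372, 222], [376, 231], [369, 232], [369, 239], [377, 239], [382, 234]] [[492.0, -425.0], [490.0, -390.0], [468.0, -389.0], [473.0, -398.0], [447.0, -408.0], [445.0, -388.0], [425.0, -387.0], [424.0, -410.0], [438.0, -425.0]]
```

View pics/m1.png

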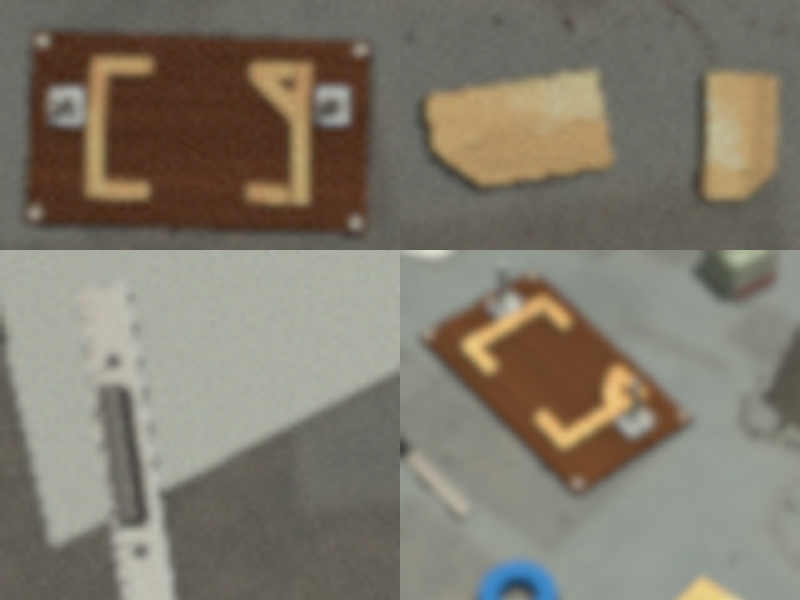

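The close crop confirms the choice. The middle-sized base has its cut at lower left, so it must turn about half a turn, and the jig's diagonal strip is at upper right (far right). The pin feet are at about (211,199) and (264,199), and the grey rib of the straightedge runs from (123,207) to (126,235).

```bash
cat >> h.py <<'E'
def comp(m,x0,y0):
    c=max(cv2.findContours(m.astype('u1'),0,1)[0],key=cv2.contourArea)[:,0]; return c+[x0,y0]
def rect(P): 
    (c,sz,a)=cv2.minAreaRect(P[:,:2].astype('f4')); 
    if sz[0]>sz[1]: a-=90; sz=sz[::-1]
    return np.round(c,1),np.round(sz,1),round(a,2)   # a: yaw of short axis x
def up(s,x0,y0,x1,y1,k=4):
    im=cv2.resize(cv2.GaussianBlur(s["color"],(3,3),0)[y0:y1,x0:x1],None,fx=k,fy=k,interpolation=cv2.INTER_CUBIC)
    return im,cv2.cvtColor(im,cv2.COLOR_RGB2HSV).astype(int),lambda c:(np.float64(c)+.5)/k-.5+[x0,y0]
E
python3 - <<'E'
from h import *
t=load("top0");s=load("scene0")
im,h,f=up(t,195,175,282,232)
m=((h[...,1]>90)&(im.max(2)<130)).astype('u1'); m=cv2.morphologyEx(m,cv2.MORPH_CLOSE,np.ones((25,25)))
print("jig",rect(ray(t,f(comp(m,0,0)),8)))
w=((h[...,1]<60)&(h[...,2]>120)).astype('u1'); n,l,st,ce=cv2.connectedComponentsWithStats(w)
for i in range(1,n):
    if st[i,4]>25: print("white",st[i,4],f(ce[i]).round(2),ray(t,f(ce[i]),10)[0].round(1))
strip=((h[...,1]>70)&(h[...,2]>140)).astype('u1'); P=np.vstack([c[:,0] for c in cv2.findContours(strip,0,1)[0] if cv2.contourArea(c)>200])
print("strips",rect(ray(t,f(P),16)))
im,h,f=up(t,112,195,140,245)
g=(im.mean(2)<115).astype('u1')
n,l,st,ce=cv2.connectedComponentsWithStats(g)
for i in range(1,n):
    if 600<st[i,4]<4000: print("rib",st[i,4],rect(ray(t,f(np.argwhere(l==i)[:,::-1]),25)))
im,h,f=up(t,108,240,145,262); 
b=(im.min(2)>130).astype('u1'); c=comp(b,0,0); P=ray(t,f(c),5)[:,:2]; print("blade near end x min",P[P[:,0].argsort()[:12]].mean(0).round(1), rect(P))
im,h,f=up(t,308,203,360,245)
m=(im[...,0]-im[...,2].astype(int)>25)|(im.min(2)>140); print("base",rect(ray(t,f(comp(m,0,0)),18)))
for nm,p in dict(jig=(520,10,8)).items(): print(proj(t,p),proj(s,p))
E
```

```text
jig (array([534. , -15.3]), array([110.4, 193.7]), -3.15)
white 50 [205.85 185.58] [589.1  74.6  10. ]
white 55 [269.74 187.27] [ 580.3 -109.2   10. ]
white 691 [211.58 198.29] [551.9  58.6  10. ]
white 607 [264.53 197.88] [549.8 -93.4  10. ]
white 39 [204.41 220.09] [489.8  79.8  10. ]
white 33 [268.77 222.02] [ 480.1 -103.7   10. ]
strips (array([534.9, -14.3]), array([ 80.6, 128. ]), -2.73)
rib 2282 (array([491.3, 303.2]), array([16. , 77.3]), -81.01)
rib 1799 (array([451.6, 270.8]), array([19.6, 53.9]), -89.67)
rib 1283 (array([438.7, 323.7]), array([26.1, 29.2]), 0.72)
blade near end x min [393.9 299.9] (array([418.1, 294.4]), array([31., 48.]), -82.12)
base (array([ 464.9, -281. ]), array([ 60.8, 105.4]), 7.57)
[[228.74334194 209.06908254]] [[232.70915097 197.97993789]]
```

Call:
apply_moves(angular=[[0, 0, -1], [0, 0, -1], [0, 0, -1], [0, 0, -1], [0, 0, -1], [0, 0, -1], [0, 0, -1], [0, 0, -1], [0, 0, -1], [0, 0, -1], [0, 0, -1], [0, 0, -1], [0, 0, -1], [0, 0, -1], [0, 0, -1], [0, 0, -1], [0, 0, -1], [0, 0, -1], [0, 0, -1], [0, 0, -1]], travel=[[0.68, -0.93, 0], [0.68, -0.93, 0], [0.68, -0.93, 0], [0.68, -0.93, 0], [0.68, -0.93, 0], [0.68, -0.93, 0], [0.68, -0.93, 0], [0.68, -0.93, 0], [0.68, -0.93, 0], [0.68, -0.93, 0], [0.03, -0.93, 0], [0.03, -0.93, 0], [0.03, -0.93, 0], [0.03, -0.93, 0], [0.03, -0.93, 0], [0.03, -0.93, 0], [0.03, -0.93, 0], [0.03, -0.93, 0], [0.03, -0.93, 0], [0.03, -0.93, 0]], jaw=[1, 1, 1, 1, 1, 1, 1, 1, 1, 1, 1, 1, 1, 1, 1, 1, 1, 1, 1, 1])

```text
time: 2.6
tool_pos: [462.6, -172.4, 255.9]
tcp_rot: [-180.0, 0.0, 2.4]
ft_force: [0.5, -0.6, 0.2]
finger_gap: 85.5
grip_force: 0.0
```

```bash
python3 -c "
from bench import r
print(r.tcp_to_tips); s=r.sense(); print(s['tool_pos'],s['tcp_rot'],s['joint_pos'],s['time'])"
```

```text
25.0
[ 462.57826769 -172.41439106  255.92107363] [-1.79977516e+02  2.67915463e-02  2.38338865e+00] [-2.63994625e+01 -9.16890509e+00  1.01781665e+02  6.81339994e-03
  8.74215475e+01  6.12168456e+01] 2.6
```

Call:
apply_moves(angular=[[0, 0, -1], [0, 0, -1], [0, 0, -1], [0, 0, -1], [0, 0, -1], [0, 0, -1], [0, 0, -1], [0, 0, -1], [0, 0, -1], [0, 0, -1], [0, 0, -0.65], [0, 0, 0]], travel=[[0.07, -0.69, -0.4], [0, -0.69, -0.4], [0, -0.69, -0.4], [0, -0.68, -0.4], [0, 0, -0.4], [0, 0, -0.4], [0, 0, -0.4], [0, 0, -0.4], [0, 0, -0.4], [0, 0, -0.4], [0, 0, 0], [0, 0, 0]], jaw=[1, 1, 1, 1, 1, 1, 1, 1, 1, 1, 1, 1])

```text
time: 4.1
tool_pos: [465.3, -281.0, 95.6]
tcp_rot: [179.9, 0.0, -82.5]
ft_force: [-0.1, -0.8, -1.0]
finger_gap: 85.2
grip_force: 0.0
```

Run:
```python
from h import *
s=r.snapshot("scene");t=r.snapshot("top")
X=[465.2,-282.3,9]
p=proj(s,X)[0].astype(int);q=proj(t,X)[0].astype(int);print(p,q)
cv2.imwrite("pics/g1.png",np.hstack([crop(s,p[0]-40,p[1]-45,80,80,5),crop(t,q[0]-40,q[1]-40,80,80,5)]))
```

```text
[275 254] [331 225]
```

View pics/g1.png

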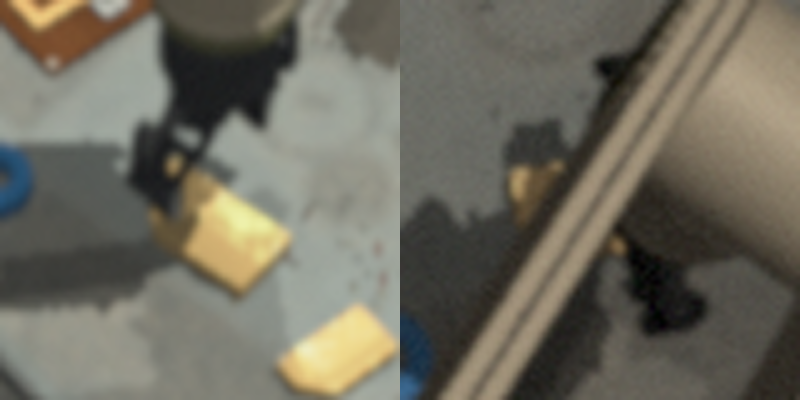

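The left crop shows the open fingers straddling the middle base over its width. The arm hides most of the top view. I descend and grip.

Call:
apply_moves(angular=[[0, 0, -0.03], [0, 0, 0], [0, 0, 0], [0, 0, 0], [0, 0, 0], [0, 0, 0], [0, 0, 0], [0, 0, 0], [0, 0, 0], [0, 0, 0]], travel=[[0, -0.03, -0.6], [0, 0, -0.6], [0, 0, -0.3], [0, 0, -0.2], [0, 0, 0], [0, 0, 0], [0, 0, 0], [0, 0, 0], [0, 0, 0], [0, 0, 0]], jaw=[1, 1, 1, 1, 1, 0.3, 0.3, 0.3, 0.3, 0.3], force=40)

```text
time: 5.45
tool_pos: [466.4, -283.0, 29.4]
tcp_rot: [-179.9, -0.1, -82.8]
ft_force: [-0.4, 0.7, 5.3]
finger_gap: 54.5
grip_force: 43.0
```

Call:
apply_moves(angular=[[0, 0, 0], [0, 0, 0], [0, 0, 0], [0, 0, 1], [0, 0, 1], [0, 0, 1], [0, 0, 1], [0, 0, 1], [0, 0, 1], [0, 0, 1], [0, 0, 1], [0, 0, 1], [0, 0, 1], [0, 0, 1], [0, 0, 1], [0, 0, 1], [0, 0, 1], [0, 0, 1], [0, 0, 1], [0, 0, 1]], travel=[[0, 0, 0.3], [0, 0, 0.8], [0, 0, 0.9], [0.17, 0.67, 0], [0.17, 0.67, 0], [0.17, 0.67, 0], [0.17, 0.67, 0], [0.17, 0.67, 0], [0.17, 0.67, 0], [0.17, 0.67, 0], [0.17, 0.67, 0], [0.17, 0.67, 0], [0.17, 0.67, 0], [0, 0, 0], [0, 0, 0], [0, 0, 0], [0, 0, 0], [0, 0, 0], [0, 0, 0], [0, 0, 0]], jaw=[0.3, 0.3, 0.3, 0.3, 0.3, 0.3, 0.3, 0.3, 0.3, 0.3, 0.3, 0.3, 0.3, 0.3, 0.3, 0.3, 0.3, 0.3, 0.3, 0.3])

```text
time: 7.95
tool_pos: [533.5, -14.5, 108.7]
tcp_rot: [-180.0, 0.0, 53.5]
ft_force: [0.9, -0.7, -1.0]
finger_gap: 55.1
grip_force: 42.7
```

Call:
apply_moves(angular=[[0, 0, 1], [0, 0, 1], [0, 0, 1], [0, 0, 1], [0, 0, 0.25], [0, 0, 0], [0, 0, 0]], travel=[[0, 0, -0.2], [0, 0, -0.2], [0, 0, -0.2], [0, 0, 0], [0, 0, 0], [0, 0, 0], [0, 0, 0]], jaw=[0.3, 0.3, 0.3, 0.3, 0.3, 0.3, 0.3])

```text
time: 8.82
tool_pos: [533.8, -14.5, 84.5]
tcp_rot: [180.0, -0.0, 87.1]
ft_force: [-0.3, 0.0, -1.1]
finger_gap: 54.6
grip_force: 42.7
```

Run:
```python
from h import *
s=r.snapshot("scene"); np.savez("scene1.npz",**s)
o=r.sense(); T=o["tool_pos"]; print(T,o["tcp_rot"],o["finger_gap"],o["ft_force"])
zt=T[2]-11.4; yw=np.radians(o["tcp_rot"][2]-90); A=np.array([[np.cos(yw),-np.sin(yw)],[np.sin(yw),np.cos(yw)]])
C=np.array([[-28,-50],[4,-50],[28,-26],[28,50],[-28,50]])
def out(z): return np.c_[C@A.T+T[:2],np.full(5,z)]
p=proj(s,out(zt)); print(p.round(1).tolist())
c=p.mean(0).astype(int); x,y=c-[50,45]; k=6
im=crop(s,x,y,100,90,k)
for i,d in enumerate(p): cv2.circle(im,tuple(int(v) for v in (d-[x,y]+.5)*k),3,(255,0,255),-1)
cv2.imwrite("pics/hold.png",im)
```

```text
[533.76961056 -14.49409335  84.48644559] [1.79986995e+02 2.04942352e-03 8.71259897e+01] 55.145350470801716 [ 0.41215139  0.3331046  -1.47923642]
[[241.7, 200.2], [248.7, 195.9], [249.7, 188.9], [237.0, 177.1], [225.0, 184.1]]
```

View pics/hold.png

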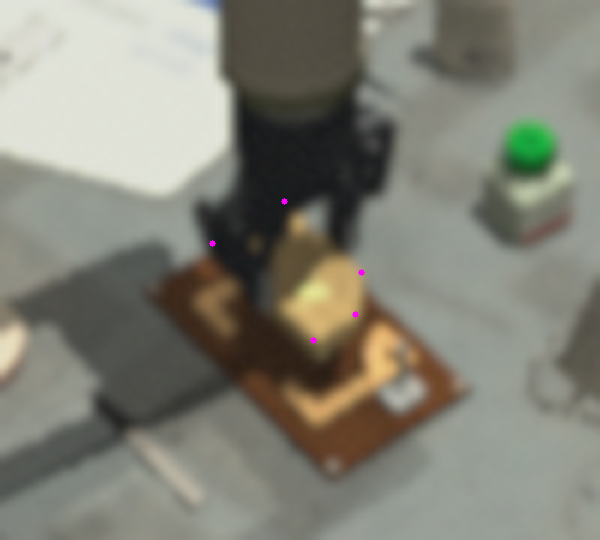

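The crop shows the base held with its cut corner towards the jig's diagonal strip. The predicted corners, for example (313,340) and (355,314), lie on the visible end of the base, so the grasp is central.

Call:
apply_moves(angular=[[0, 0, 0], [0, 0, 0], [0, 0, 0], [0, 0, 0], [0, 0, 0], [0, 0, 0], [0, 0, 0], [0, 0, 0], [0, 0, 0]], travel=[[0.02, 0, -0.5], [0, 0, -0.4], [0, 0, -0.05], [0, 0, -0.05], [0, 0, -0.05], [0, 0, -0.05], [0, 0, -0.05], [0, 0, 0], [0, 0, 0]], jaw=[0.3, 0.3, 0.3, 0.3, 0.3, 0.3, 0.3, 0.3, 0.3])

```text
time: 10.0
tool_pos: [534.5, -14.5, 38.3]
tcp_rot: [180.0, 0.0, 87.2]
ft_force: [-0.1, 0.2, -0.9]
finger_gap: 54.7
grip_force: 42.7
```

Call:
apply_moves(angular=[[0, 0, 0], [0, 0, 0], [0, 0, 0], [0, 0, 0], [0, 0, 0]], travel=[[0, 0, -0.02], [0, 0, 0], [0, 0, 0], [0, 0, 0], [0, 0, 0]], jaw=[0.3, 0.3, 0.9, 0.9, 0.9])

```text
time: 10.62
tool_pos: [534.6, -14.5, 37.6]
tcp_rot: [180.0, 0.0, 87.2]
ft_force: [0.2, 0.3, 0.1]
finger_gap: 76.9
grip_force: 0.0
```

Call:
apply_moves(angular=[[0, 0, 0], [0, 0, 0], [0, 0, 0], [0, 0, -1], [0, 0, -1], [0, 0, -1], [0, 0, -1], [0, 0, -1], [0, 0, -1], [0, 0, -1], [0, 0, -1], [0, 0, -1], [0, 0, -0.8], [0, 0, 0]], travel=[[0, 0, 0.5], [0, 0, 1], [0, 0, 1], [-0.1, 0.8, 0], [-0.1, 0.8, 0], [-0.1, 0.8, 0], [-0.1, 0.8, 0], [-0.1, 0.8, 0], [-0.1, 0.8, 0], [-0.1, 0.8, 0], [-0.1, 0.8, 0], [-0.1, 0.8, 0], [-0.18, 0.76, 0], [0, 0, 0]], jaw=[0.9, 0.9, 0.9, 0.6, 0.6, 0.6, 0.6, 0.6, 0.6, 0.6, 0.6, 0.6, 0.6, 0.6])

```text
time: 12.38
tool_pos: [490.6, 305.7, 137.5]
tcp_rot: [-180.0, -0.0, 8.9]
ft_force: [-0.3, 0.6, 0.4]
finger_gap: 51.3
grip_force: 0.0
```

Run:
```python
from h import *
t=r.snapshot("top");s=r.snapshot("scene"); np.savez("top2.npz",**t); np.savez("scene2.npz",**s)
im,h,f=up(t,195,175,282,232)
A=lambda a:np.array([[np.cos(a),-np.sin(a)],[np.sin(a),np.cos(a)]])
J=lambda P:(P[:,:2]-[534.8,-14.6])@A(np.radians(-2.9))
C=np.array([[-28,-50],[4,-50],[28,-26],[28,50],[-28,50]])@A(np.radians(-2.9)).T+[534.8,-14.6]
out=[]
for v,(x,y,w,hh) in((t,(200,170,75,60)),(s,(200,165,75,75))):
    i=crop(v,x,y,w,hh,5)
    for d in proj(v,np.c_[C,np.full(5,26)]): cv2.circle(i,tuple(int(q) for q in (d-[x,y]+.5)*5),2,(255,0,255),-1)
    out.append(cv2.copyMakeBorder(i,0,375-i.shape[0],0,0,0))
cv2.imwrite("pics/seat.png",np.hstack(out))
```

```text
(no output)
```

View pics/seat.png

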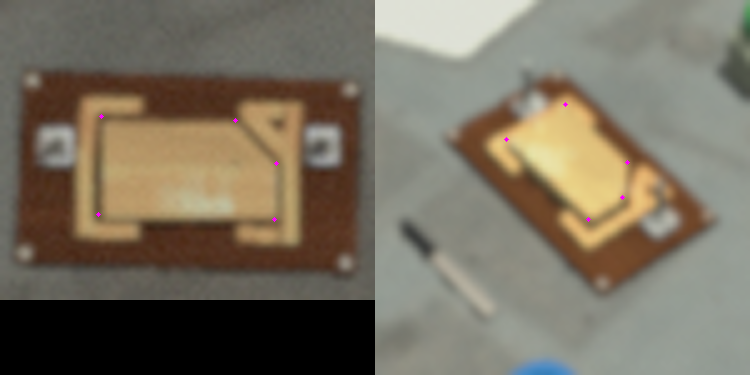

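The base is seated in the pocket with even gaps and the cut matching the diagonal strip. The predicted corner dots coincide with it. Next is the straightedge.

Call:
apply_moves(angular=[[0, 0, -0.05], [0, 0, 0], [0, 0, 0], [0, 0, 0], [0, 0, 0], [0, 0, 0], [0, 0, 0], [0, 0, 0], [0, 0, 0], [0, 0, 0]], travel=[[0.02, -0.02, -0.9], [0, 0, -0.9], [0, 0, -0.5], [0, 0, -0.28], [0, 0, 0], [0, 0, 0], [0, 0, 0], [0, 0, 0], [0, 0, 0], [0, 0, 0]], jaw=[0.6, 0.6, 0.6, 0.6, 0.6, 0, 0, 0, 0, 0], force=60)

```text
time: 13.72
tool_pos: [493.1, 303.7, 35.9]
tcp_rot: [-180.0, -0.1, 8.4]
ft_force: [-1.5, 0.5, 6.9]
finger_gap: 12.2
grip_force: 60.6
```

Run:
```python
from h import *
t=load("top2");s=load("scene2")
from scipy.optimize import least_squares
for n,a in(("L",(230.4,179)),("R",(256.4,201))): print(n,"scene top ray",ray(s,a,58)[0].round(1))
im,h,f=up(t,195,175,282,232,6)
for n,(x0,x1,y0,y1) in dict(L=(205,217,191,206),R=(258,272,191,206)).items():
    yy,xx=np.mgrid[:im.shape[0],:im.shape[1]]; q=f(np.dstack([xx,yy]).reshape(-1,2)); 
    box=(q[:,0]>x0)&(q[:,0]<x1)&(q[:,1]>y0)&(q[:,1]<y1)
    w=(h[...,1]<60).ravel()&(h[...,2]>105).ravel()&box
    m=np.zeros(im.shape[:2],'u1'); m.ravel()[w]=1; c=comp(m,0,0); hull=cv2.convexHull(c)[:,0]
    for z in(8,18): print(n,z,rect(ray(t,f(hull),z)))
    ins=cv2.fillPoly(np.zeros_like(m),[hull.astype('i4')],1); ins=cv2.erode(ins,np.ones((11,11)))
    d=(h[...,2]<115)&(ins>0); e=f(np.argwhere(d)[:,::-1]); print(" dark",len(e),e.mean(0).round(2),e.min(0),e.max(0))
    for z in (30,58): print("  ",z,ray(t,e.mean(0),z)[0].round(1))
```

```text
L scene top ray [548.1  54.   58. ]
R scene top ray [548.3 -91.7  58. ]
L 8 (array([551.4,  60.9]), array([22.5, 25.1]), 89.24)
L 18 (array([550.2,  60.2]), array([22.3, 25. ]), 89.24)
 dark 119 [209.82 199.48] [208.41666667 198.58333333] [211.08333333 200.58333333]
   30 [546.3  62.2  30. ]
   58 [543.   60.1  58. ]
R 8 (array([548.3, -92.4]), array([21.6, 24.6]), 88.75)
R 18 (array([547.2, -92. ]), array([21.5, 24.5]), 88.75)
 dark 231 [263.06 199.25] [261.41666667 198.08333333] [264.58333333 200.91666667]
   30 [543.7 -88.4  30. ]
   58 [540.5 -87.4  58. ]
```

Call:
apply_moves(angular=[[0, 0, 0], [0, 0, 0], [0, 0, 0], [0, 0, 1], [0, 0, 1], [0, 0, 1], [0, 0, 1], [0, 0, 1], [0, 0, 1], [0, 0, 1], [0, 0, 1], [0, 0, 1], [0, 0, 1], [0, 0, 0.06], [0, 0, 0], [0, 0, 0]], travel=[[0, 0, 0.3], [0, 0, 0.9], [0, 0, 1], [0.07, -0.8, 0], [0.07, -0.8, 0], [0.07, -0.8, 0], [0.07, -0.8, 0], [0.07, -0.8, 0], [0.07, -0.8, 0], [0.07, -0.8, 0], [0.07, -0.8, 0], [0.07, -0.8, 0], [0.07, -0.8, 0], [0, 0, 0], [0, 0, 0], [0, 0, 0]], jaw=[0, 0, 0, 0, 0, 0, 0, 0, 0, 0, 0, 0, 0, 0, 0, 0])

```text
time: 15.72
tool_pos: [519.9, -16.0, 122.4]
tcp_rot: [-180.0, -0.0, 88.9]
ft_force: [0.1, 0.5, -1.8]
finger_gap: 12.6
grip_force: 59.6
```

Run:
```python
from h import *
s=r.snapshot("scene"); np.savez("scene3.npz",**s)
o=r.sense(); T=o["tool_pos"]; print(T,o["tcp_rot"],o["finger_gap"],o["ft_force"],o["wrist_torque"])
yw=np.radians(o["tcp_rot"][2]-90); A=np.array([[np.cos(yw),-np.sin(yw)],[np.sin(yw),np.cos(yw)]])
P=np.array([[-15,-100],[15,-100],[15,100],[-15,100]])@A.T+T[:2]; p=proj(s,np.c_[P,np.full(4,T[2]-30.9)])
x,y=190,120;k=6; im=crop(s,x,y,110,95,k)
for d in p: cv2.circle(im,tuple(int(v) for v in (d-[x,y]+.5)*k),3,(255,0,255),-1)
for d in proj(s,[[550.5,60.5,58],[547.5,-92.2,58]]): cv2.circle(im,tuple(int(v) for v in (d-[x,y]+.5)*k),2,(0,255,0),-1)
cv2.imwrite("pics/se.png",im)
```

```text
[519.9586978  -15.98420232 122.31448994] [-1.79990047e+02 -1.20983972e-02  8.89042207e+01] 11.953009104204137 [ 0.29355924 -0.38984766 -2.13398009] [-0.02650166 -0.03831141  0.03118669]
```

View pics/se.png

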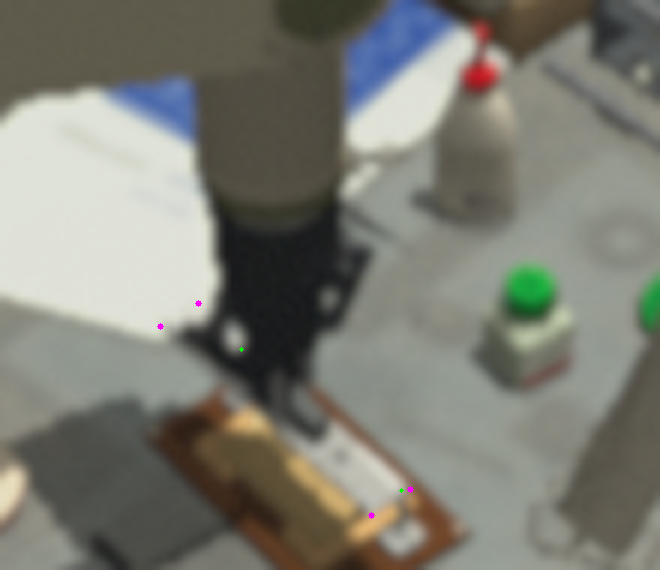

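The blade's right end is at about (390,503) in the crop, agreeing with the predicted corners, so the grasp is centred. I lower it on the robot's side of the pins.

Call:
apply_moves(angular=[[0, 0, 0], [0, 0, 0], [0, 0, 0], [0, 0, 0], [0, 0, 0], [0, 0, 0], [0, 0, 0]], travel=[[0, 0, -0.6], [0, 0, -0.6], [0, 0, -0.2], [0, 0, -0.08], [0, 0, -0.02], [0, 0, 0], [0, 0, 0]], jaw=[0, 0, 0, 0, 0, 0, 0])

```text
time: 16.65
tool_pos: [520.6, -17.0, 63.0]
tcp_rot: [179.9, 0.0, 88.9]
ft_force: [-0.0, -0.0, -1.3]
finger_gap: 12.2
grip_force: 59.6
```

Call:
apply_moves(angular=[[0, 0, 0], [0, 0, 0], [0, 0, 0]], travel=[[0, 0, -0.025], [0, 0, 0], [0, 0, 0]], jaw=[0, 0, 0])

```text
time: 17.02
tool_pos: [520.5, -17.0, 61.9]
tcp_rot: [180.0, 0.0, 88.9]
ft_force: [-0.7, 1.0, 4.6]
finger_gap: 12.4
grip_force: 60.4
```

Call:
apply_moves(angular=[[0, 0, 0], [0, 0, 0], [0, 0, 0]], travel=[[0, 0, -0.02], [0, 0, 0], [0, 0, 0]], jaw=[0, 0, 0])

```text
time: 17.4
tool_pos: [520.5, -17.0, 61.8]
tcp_rot: [180.0, 0.0, 88.9]
ft_force: [-6.3, 0.1, 13.1]
finger_gap: 12.6
grip_force: 61.6
```

Call:
apply_moves(angular=[[0, 0, 0], [0, 0, 0], [0, 0, 0], [0, 0, 0], [0, 0, 0]], travel=[[0, 0, 0.02], [0.06, 0, 0], [0.05, 0, 0], [0.04, 0, 0], [0, 0, 0]], jaw=[0, 0, 0, 0, 0])

```text
time: 18.02
tool_pos: [526.1, -16.9, 61.9]
tcp_rot: [-180.0, 0.0, 88.9]
ft_force: [-4.8, -0.4, 8.9]
finger_gap: 12.0
grip_force: 61.0
```

Call:
apply_moves(angular=[[0, 0, 0], [0, 0, 0], [0, 0, 0]], travel=[[0.03, 0, 0], [0, 0, 0], [0, 0, 0]], jaw=[0, 0, 0])

```text
time: 18.4
tool_pos: [527.3, -16.9, 61.8]
tcp_rot: [-180.0, 0.0, 88.9]
ft_force: [-5.3, 0.7, 9.2]
finger_gap: 12.1
grip_force: 61.0
```

```bash
cat > w.py <<'E'
from bench import r
o=r.sense();print(o['tool_pos'].round(2),o['ft_force'].round(2),o['wrist_torque'].round(3),o['tcp_rot'].round(2))
E
python3 w.py
```

```text
[527.28 -16.92  61.85] [-5.31  0.7   9.16] [0.048 0.844 0.017] [-179.98    0.     88.9 ]
```

Call:
apply_moves(angular=[[0, 0, 0], [0, 0, 0], [0, 0, 0]], travel=[[0.03, 0, 0.01], [0, 0, 0], [0, 0, 0]], jaw=[0, 0, 0])

```text
time: 18.77
tool_pos: [528.4, -16.9, 61.9]
tcp_rot: [-180.0, -0.0, 88.9]
ft_force: [-3.2, -0.4, 6.3]
finger_gap: 12.3
grip_force: 60.6
```

```bash
python3 w.py
```

```text
[528.44 -16.88  61.86] [-3.18 -0.39  6.32] [0.061 0.605 0.033] [-179.99   -0.     88.89]
```

Call:
apply_moves(angular=[[0, 0, 0], [0, 0, 0], [0, 0, 0]], travel=[[0.03, 0, 0], [0, 0, 0], [0, 0, 0]], jaw=[0, 0, 0])

```text
time: 19.15
tool_pos: [529.6, -16.9, 61.9]
tcp_rot: [-180.0, 0.0, 88.9]
ft_force: [-2.6, 1.0, 6.4]
finger_gap: 12.7
grip_force: 60.6
```

```bash
python3 w.py
```

```text
[529.62 -16.9   61.86] [-2.58  0.99  6.36] [0.052 0.554 0.036] [-179.98    0.     88.89]
```

Call:
apply_moves(angular=[[0, 0, 0], [0, 0, 0], [0, 0, 0]], travel=[[0.025, 0, 0], [0, 0, 0], [0, 0, 0]], jaw=[0, 0, 0])

```text
time: 19.52
tool_pos: [530.6, -16.9, 61.9]
tcp_rot: [-180.0, 0.0, 88.9]
ft_force: [-3.1, -0.5, 5.9]
finger_gap: 12.2
grip_force: 60.6
```

```bash
python3 w.py
```

```text
[530.61 -16.9   61.87] [-3.13 -0.46  5.87] [0.071 0.655 0.056] [-179.98    0.     88.89]
```

Call:
apply_moves(angular=[[0, 0, 0], [0, 0, 0], [0, 0, 0]], travel=[[0.025, 0, 0], [0, 0, 0], [0, 0, 0]], jaw=[0, 0, 0])

```text
time: 19.9
tool_pos: [531.6, -16.9, 61.9]
tcp_rot: [-180.0, -0.0, 88.9]
ft_force: [-3.6, 1.0, 6.3]
finger_gap: 12.4
grip_force: 60.7
```

```bash
python3 w.py
```

```text
[531.58 -16.89  61.87] [-3.65  1.03  6.27] [ 0.046  0.565 -0.004] [-179.98   -0.     88.89]
```

Call:
apply_moves(angular=[[0, 0, 0], [0, 0, 0], [0, 0, 0]], travel=[[0.025, 0, 0], [0, 0, 0], [0, 0, 0]], jaw=[0, 0, 0])

```text
time: 20.27
tool_pos: [531.9, -16.9, 61.9]
tcp_rot: [-179.9, 0.0, 88.9]
ft_force: [-8.4, -0.1, 10.6]
finger_gap: 12.3
grip_force: 61.3
```

```bash
python3 w.py
```

```text
[531.86 -16.88  61.85] [-8.4  -0.14 10.63] [0.057 1.356 0.016] [-179.88    0.     88.9 ]
```

Call:
apply_moves(angular=[[0, 0, 0], [0, 0, 0], [0, 0, 0]], travel=[[0.025, 0, 0], [0, 0, 0], [0, 0, 0]], jaw=[0, 0, 0])

```text
time: 20.65
tool_pos: [532.0, -16.9, 61.8]
tcp_rot: [-179.8, 0.0, 88.9]
ft_force: [-12.5, 0.6, 15.3]
finger_gap: 12.5
grip_force: 61.9
```

```bash
python3 w.py
```

```text
[532.03 -16.88  61.85] [-12.47   0.63  15.3 ] [-1.000e-03  2.206e+00  5.400e-02] [-179.77    0.     88.9 ]
```

Call:
apply_moves(angular=[[0, 0, 0.04], [0, 0, 0], [0, 0, 0]], travel=[[0, 0, 0], [0, 0, 0], [0, 0, 0]], jaw=[0, 0, 0])

```text
time: 21.02
tool_pos: [532.1, -16.9, 61.9]
tcp_rot: [-179.8, -0.0, 89.2]
ft_force: [-12.7, 0.0, 14.8]
finger_gap: 12.5
grip_force: 61.8
```

```bash
python3 w.py
```

```text
[532.06 -16.88  61.85] [-12.7    0.03  14.84] [-0.01   2.17  -0.133] [-179.77   -0.     89.21]
```

Call:
apply_moves(angular=[[0, 0, -0.08], [0, 0, 0], [0, 0, 0]], travel=[[0, 0, 0], [0, 0, 0], [0, 0, 0]], jaw=[0, 0, 0])

```text
time: 21.4
tool_pos: [532.0, -16.9, 61.8]
tcp_rot: [-179.8, 0.0, 88.6]
ft_force: [-12.7, 0.9, 15.2]
finger_gap: 12.5
grip_force: 61.9
```

```bash
python3 w.py
```

```text
[532.05 -16.88  61.83] [-12.68   0.93  15.16] [0.05  2.133 0.277] [-1.7977e+02  1.0000e-02  8.8600e+01]
```

Call:
apply_moves(angular=[[0, 0, 0.04], [0, 0, 0], [0, 0, 0]], travel=[[0, 0, 0.02], [0, 0, 0], [0, 0, 0]], jaw=[0, 0, 0])

```text
time: 21.78
tool_pos: [532.0, -16.9, 61.9]
tcp_rot: [-179.8, 0.0, 88.9]
ft_force: [-9.2, -0.7, 7.8]
finger_gap: 12.3
grip_force: 60.8
```

```bash
python3 w.py
```

```text
[532.03 -16.88  61.87] [-9.18 -0.75  7.77] [-0.085  1.393  0.086] [-179.78    0.     88.9 ]
```

Call:
apply_moves(angular=[[0, 0, 0], [0, 0, 0], [0, 0, 0]], travel=[[0.025, 0, 0.02], [0, 0, 0], [0, 0, 0]], jaw=[0, 0, 0])

```text
time: 22.15
tool_pos: [532.1, -16.9, 61.9]
tcp_rot: [-179.7, 0.0, 88.9]
ft_force: [-9.1, -1.6, 5.0]
finger_gap: 12.1
grip_force: 60.5
```

```bash
python3 w.py
```

```text
[532.12 -16.88  61.91] [-9.14 -1.57  5.05] [-0.115  1.677  0.024] [-179.66    0.     88.9 ]
```

Fx now exceeds Fz with almost no torque about z, so both pins carry the push. I relax the push and release.

Call:
apply_moves(angular=[[0, 0, 0], [0, 0, 0], [0, 0, 0], [0, 0, 0], [0, 0, 0], [0, 0, 0]], travel=[[-0.05, 0, 0], [0, 0, 0], [0, 0, 0], [0, 0, 0], [0, 0, 0], [0, 0, 0]], jaw=[0, 0, 0.4, 0.4, 0.4, 0.4])

```text
time: 22.9
tool_pos: [533.0, -16.9, 63.5]
tcp_rot: [180.0, 0.0, 88.9]
ft_force: [-0.4, 0.4, 0.6]
finger_gap: 34.2
grip_force: 0.0
```

Call:
apply_moves(angular=[[0, 0, 0], [0, 0, 0], [0, 0, 0], [0, 0, 0], [0, 0, 0], [0, 0, 0], [0, 0, 0], [0, 0, 0], [0, 0, 0], [0, 0, 0], [0, 0, 0], [0, 0, 0]], travel=[[0, 0, 0.4], [0, 0, 0.9], [0, 0, 0.9], [-0.1, 0.9, 0], [-0.1, 0.9, 0], [-0.1, 0.9, 0], [-0.1, 0.9, 0], [-0.1, 0.9, 0], [-0.1, 0.9, 0], [-0.1, 0.9, 0], [-0.1, 0.9, 0], [0, 0, 0]], jaw=[0.4, 0.4, 0.4, 0.4, 0.4, 0.4, 0.4, 0.4, 0.4, 0.4, 0.4, 0.4])

```text
time: 24.4
tool_pos: [500.5, 273.5, 152.6]
tcp_rot: [179.9, -0.1, 89.1]
ft_force: [-0.6, 0.0, -0.1]
finger_gap: 34.1
grip_force: 0.0
```

Run:
```python
from h import *
t=r.snapshot("top");s=r.snapshot("scene"); np.savez("top4.npz",**t); np.savez("scene4.npz",**s)
cv2.imwrite("pics/end.png",np.hstack([crop(t,198,168,80,72,5),crop(s,205,170,80,72,5)]))
im,h,f=up(t,195,175,282,232)
m=((h[...,1]<60)&(h[...,2]>120)).astype('u1'); m=cv2.morphologyEx(m,cv2.MORPH_OPEN,np.ones((9,9)))
print("blade",rect(ray(t,f(comp(m,0,0)),31)))
```

```text
blade (array([535.5, -15.6]), array([ 44.9, 206.3]), -0.96)
```

View pics/end.png

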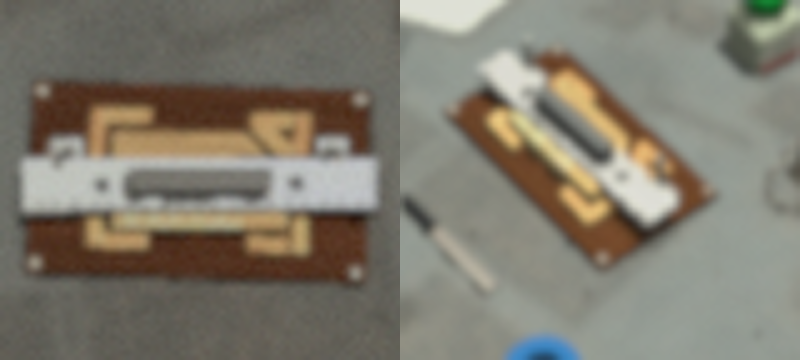

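The final view shows the blade flat across the base, with its far edge at both pin feet (crop (65,153) and (330,150)). The base is in the pocket, the bystanders are in place and the arm is clear.

```bash
python3 -c "
from bench import r
print(r.hand_in())"
```

```text
the job is handed in; nothing more can be done
None
```

I handed the job in at about 24 s, with no verdict returned: the base is seated with its cut corner matching, and the straightedge is released flat on it against both pins. The pin contact rests on the push force, because the pictures cannot resolve the 2 mm limit. The tape, tin, file and jar were not touched.

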